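Pack a sample vial and snap the carrier shut

ROBOT

A 6-joint arm with a two-finger parallel gripper is mounted at the origin on a cart in front of the work surface, level with it; the furniture and walls round the work are solid. World frame = base frame: x ahead of the robot, y to its left, z up, the work surface at z = 0. Lengths are in m, angles in rad, forces in N, time in s.
With the tool pointing down it reaches from about 0.25 to 0.775 m from the base axis. Payload 4 kg.
Tool frame: the origin (TCP) lies at the centre of the arm's flange, where the gripper is bolted on; the fingertips stand 173 mm ahead of it and the grasp point (between the pads) lies 155 mm ahead of it; z points along the fingers, y is the line along which they close (so a half turn about z gives the same grasp; the last joint's range is limited). The gripper opens to 85 mm and grips with 20 to 120 N. Pads are 22 mm wide; open, the fingers measure 114 mm over their backs; the gripper's body (76 mm by 85 mm) begins 54 mm behind the grasp point. The pads swing forward as they close: fully open they stand 13 mm farther back than shut.
Start: joints at [-1.235, 0.087, 1.371, -0, 1.684, -0.103], TCP at [0.234, -0.498, 0.405] pointing down, gripper open.
Joint ranges: [-3.1, 3.1], [-0.76, 2.03], [0.27, 2.55], [-1.08, 4.22], [0.17, 2.65], [-2.57, 2.57]. Speed limits (rad/s): [2.79, 2.79, 3.14, 3.14, 3.14, 3.14].

INTERFACE

Orientations are given as [roll, pitch, yaw] about the fixed x, y, z axes, in that order (R = Rz(yaw) Ry(pitch) Rx(roll)).
In Python, from station import arm gives the robot as it stands.
- The arm moves only by the tool send_rows, never from a script. Its argument "deltas" is a list of rows, each an object of numbers: "tx", "ty", "tz": the shift along the tool's x, y, z in m; "wx", "wy", "wz": the turn, a rotation vector about the tool's x, y, z in rad; "claw": the gripper command: -1 is fully open, 1 is shut, values between are in proportion. In form: [{"tx": .., "ty": .., "tz": .., "wx": .., "wy": .., "wz": .., "claw": ..}, ...]. A call has 1 to 10 rows; each row is the pose to reach, as a shift and turn from the pose commanded when the call began, along the tool's axes at that moment; what a row does not reach only later rows make up. A row lasts 1/10 s, in which the tool goes at most 50 mm and 8.59 degrees, less where a joint would pass 70% of its speed; a pose out of reach is approached as far as the arm can. A call with a gripper value outside its range is refused whole. The fingers move at their own pace and stop on an object; the grip force is fixed at half the most. Time passes only in rows, so rows that repeat a pose let the fingers close. It gives the time, the measured TCP pose, the force, the opening and the grip force at its end, in the units of the state.
- arm.sense(): the state, without advancing time (a new reading comes with each control period).
- arm.read_camera(name): name is "scene" or "side" or "wrist"; returns a dict with "image" (384x512x3 uint8, red, green, blue), "depth" (384x512 float32, m along the optical axis (not along the pixel's ray), 0 where there is no reading), "camera_matrix" (3x3 intrinsics, pixels), "xyz" and "attitude" of the camera in the world. Camera axes: x right, y down, z forward; pixel columns grow to the right and rows downward; lengths in m; the calibration is good to about 2 mm. A picture is of the moment at which its call begins.
- arm.close_job(): hands the job in; it is judged then, once.
Trained networks look in a picture, given as the dict that the camera call returned (one of the last four; its "shot" number tells which), for a name from the list of things; names that differ only in an ending like _2 or _b are one class to them, and where a whole thing is asked for, a point or a joint stands for the part that bears it (a point fixed in the world has none). Each returns a list of dicts, best first, with "score" (0 to 1); they miss things now and then, are a little off and sometimes report something else, mostly with a low value. They report only what shows in the picture. A call takes as long as a camera call. They do not tell look-alikes from the thing itself.
- arm.spot_in(picture, label): "location" ([x, y, z] in m, in the coordinates of the camera as it stood for that picture, good to about 4 mm: the middle of the surface that is visible of it).
- arm.cut_out(picture, label): "pixels" (384x512 bool, what is visible of it).
- arm.landmark_of(picture, label): "location" ([x, y, z] in m, in the coordinates of the camera as it stood for that picture, good to about 4 mm: a listed point, or the origin of a listed thing).
The state is a dict: "t": time; "q": joint angles; "joint_vel": joint speeds; "tau": joint torques, N m; "position": TCP position; "orientation": TCP orientation; "wrist_force": force on the tool from outside, world axes, zero at the start; "moment": the same for the moment, N m; "gripper_width": opening from 0.0 (shut) to 1.0 (fully open); "grip_force": force on a finger pad.
Only numpy, scipy, OpenCV 4.12 (cv2) and the standard library are available. Lean on these libraries where they do the work, as an engineer would, in place of code of your own. Each camera call takes 0.05 s, during which the arm holds its last target. There are 200 camera calls.

TASK

Stand the short brown sample vial with the screw cap upright in the round well of the open grey carrier box, then swing the lid over and press its free edge down, above the spring catch, until it clicks shut and stays down. Press only as hard as the catch needs: more than about 25 N anywhere on the carrier damages it; do not disturb the dropper bottle or the petri dish.

Things in the scene. Friction and masses are not known exactly. Their poses are not given: they have to be found in the camera images.
- vial_mid (a point): centre (half-way up) of the short brown sample vial with black screw cap: 57 tall, body 23 diameter up to 46 above its foot, then the cap, 18 diameter. It stands upright and loose on the bench (about 30 g), to the right or to the left of the carrier. z of the point points up along the vial
- carrier_pad: fixed rubber pad 150 x 128 x 4 under the carrier, origin: centre of its underside; x points from catch (front) to hinge (back), z up. The carrier, a grey clamshell box 130 long (x), 110 wide (y), is centred on it on soft feet: pressed, it sinks up to 10 mm, so its height under load is not as measured. Base walls end 44 above the bench, the shut lid's top 84. The bench is z = 0
- well (a point): centre of the mouth of the round blind well in the carrier's white insert: 27 diameter, 2 chamfer, 22 deep; axes as the carrier. 25 in front of the carrier's middle, 40 above the bench. The insert is flat, 4 below the walls' edge. With the vial seated, vial_mid is 6.5 above this point; an unseated vial stops the lid
- lid_hinge (a point): middle of the lid's hinge line, at the upper edge of the back wall (65 behind the carrier's middle, 44 above the bench); axes as the carrier, the hinge runs along y
- lid (a joint): lid angle, rad: 0 = shut, grows as it opens (1.57 upright, stop 1.85). A shell 130 long from the hinge, 110 wide, 40 deep: its outer face lies 40 from the hinge plane. The hinge has friction, the lid stays where left. From about 0.07 down, the keeper bar on its free edge rides on the catch, which springs over it at about 0.035 and then pulls it shut
- lid_press (a point): middle of the small raised white thumb pad (20 x 44, 2 high) outside on the lid near its free edge, 114 from the hinge line: press here, behind the catch. Its z axis is the outward normal of the lid's face, x points to the hinge. The catch gives at some 7 to 17 N, differing from start to start; the force drops when it clicks
- dropper_mid (a point): centre of a standing dropper bottle with rubber bulb, 33 diameter, 102 tall: not to be moved
- petri: closed petri dish, 59 diameter, 15 high, origin at the centre of its underside: not to be moved
- catch_foot (a point): foot of the steel hook catch, in the middle of the carrier's front face, 22 above the bench; the hook reaches 62 above the bench and 21 out from the face
Things that resemble listed ones, but are neither listed nor needed, are in the scene too. Of the things that look like the carrier_pad, the larger one is meant.

How it is judged:
On the way, in this order (a step that is already met when the one before it is completed fails the run):
1. the vial stands seated in the well, let go, the lid still open (z of vial_mid in the frame of well below 0.011 m and horizontal distance between vial_mid and well below 0.005 m and angle between vial_mid's own z axis and vertical below 0.15 rad and contact force between the fingers and anything else below 0.1 N and value of joint lid above 0.8 rad), for 0.2 s.
2. the lid is pressed past its catch (value of joint lid below 0.03 rad), for 0.2 s.
At the end, for the whole second after the job is handed in: the lid is held shut by its catch (lid angle under 0.03 rad), and the vial stands in the well: upright within 0.15 rad, centred within 5 mm, its middle less than 11 mm above the well's mouth (value of joint lid below 0.03 rad and z of vial_mid in the frame of well below 0.011 m and horizontal distance between vial_mid and well below 0.005 m and angle between vial_mid's own z axis and vertical below 0.15 rad); the robot touches nothing.
It fails at once if the robot presses on the carrier with more than 25 N (contact force between any of the fingers, the arm and carrier_pad above 25 N).
It fails at once if the dropper bottle is moved by more than 30 mm or knocked over (distance of dropper_mid from where it was at the start of the episode above 0.03 m or angle between dropper_mid's own z axis and vertical above 0.5 rad).
It fails at once if the petri dish is moved by more than 30 mm (distance of petri from where it was at the start of the episode above 0.03 m).
It also fails if it takes over 67 s, if anything falls off the work surface, if the arm or the gripper's body presses on something with over 40 N, if the wrist force passes 120 N, or if a joint passes its speed limit or range.

## Working session

There is one attempt and no reset: what is moved stays moved. The work goes in short steps, Python scripts to look and compute and a tool call to move; the robot and the scene stay as the last step left them, time stands still between calls to the robot, and variables do not carry over. Pictures are saved under pics/ and viewed, at most 10 in all, crops included, and the job is handed in when it is done.

Besides the shell and the picture viewer there is one more tool, called after "Emit:" by a JSON object that holds its "method" and its "body", one argument or row to a line. send_rows: Moves the arm, as the interface text tells. Its arguments: {"type":"object","properties":{"deltas":{"type":"array"}},"required":["deltas"]}

```bash
mkdir -p pics
cat > h.py <<'E'
from station import arm
import numpy as np, cv2
from scipy.spatial.transform import Rotation as R
def Rm(a): 
    a=np.array(a,float)
    return a if a.shape==(3,3) else R.from_euler('xyz',a).as_matrix()
def w(p,loc): return Rm(p['attitude'])@np.array(loc)+np.array(p['xyz'])
def cloud(p):
    d=p['depth'];K=np.array(p['camera_matrix']);v,u=np.mgrid[:384,:512]
    c=np.stack([(u-K[0,2])/K[0,0]*d,(v-K[1,2])/K[1,1]*d,d],-1)
    return c@Rm(p['attitude']).T+np.array(p['xyz'])
def tool(target):
    s=arm.sense();M=Rm(s['orientation']);return M.T@(np.array(target)-np.array(s['position']))
def save(p,n): cv2.imwrite('pics/'+n,p['image'][:,:,::-1])
E
python3 - <<'E'
from h import *
s=arm.sense();print(s)
ims=[]
for c in ['scene','side','wrist']:
    p=arm.read_camera(c);ims.append(p['image'])
    print(c,p['xyz'],p['attitude'])
    for n in ['vial_mid','carrier_pad','well','lid_hinge','lid_press','dropper_mid','petri','catch_foot']:
        print(n,[(np.round(w(p,r['location']),3).tolist(),round(r['score'],2)) for r in arm.landmark_of(p,n)[:4]])
save({'image':np.hstack([cv2.resize(i,(400,300)) for i in ims[:2]])},'a.png')
save({'image':ims[2]},'w.png')
E
```

```text
{'t': 0.0, 'q': array([-1.23510060e+00,  8.79583693e-02,  1.37226684e+00, -1.24568265e-05,
        1.68355413e+00, -1.03092354e-01]), 'joint_vel': array([ 8.26965856e-04, -3.11556679e-04,  7.25917970e-04, -5.79513043e-04,
        1.35151532e-03,  9.19708496e-06]), 'tau': array([ 2.64589426e-04, -3.51866627e+01, -3.13277793e+01, -1.31023417e-04,
        1.08922151e-02, -6.40905228e-06]), 'position': array([ 0.23362545, -0.49779493,  0.40353045]), 'orientation': array([-3.13941630e+00, -2.12717152e-04,  4.38786463e-01]), 'wrist_force': array([-0.10886467, -0.01948935, -0.69147561]), 'moment': array([ 0.01280821, -0.01588132, -0.01026712]), 'grip_force': 0.0, 'gripper_width': 1.0019714731257725}
scene [ 0.73288015 -0.60743735  0.87210101] [-2.38258235  0.01211186  0.31852259]
vial_mid [([0.466, -0.164, 0.029], 0.43)]
carrier_pad [([0.542, 0.065, 0.001], 0.94), ([0.36, 0.189, 0.001], 0.6)]
well [([0.516, 0.072, 0.042], 0.89), ([0.342, 0.19, 0.027], 0.76)]
lid_hinge [([0.601, 0.059, 0.045], 0.87), ([0.405, 0.19, 0.028], 0.85)]
lid_press [([0.666, 0.048, 0.148], 0.98), ([0.329, 0.19, 0.058
[... 312 characters left out ...]
.71)]
carrier_pad [([0.536, 0.065, -0.001], 0.68), ([0.357, 0.186, -0.001], 0.65)]
well [([0.515, 0.069, 0.037], 0.97), ([0.348, 0.182, 0.031], 0.97)]
lid_hinge [([0.409, 0.193, 0.03], 0.9), ([0.608, 0.066, 0.045], 0.82), ([0.464, -0.165, 0.022], 0.7)]
lid_press [([0.662, 0.051, 0.151], 0.93), ([0.326, 0.186, 0.061], 0.69)]
dropper_mid [([0.518, 0.297, 0.052], 0.56), ([0.666, 0.05, 0.15], 0.3)]
petri [([0.594, 0.326, 0.0], 0.53)]
catch_foot [([0.478, 0.073, 0.015], 0.92), ([0.312, 0.186, 0.013], 0.72)]
wrist [ 0.31026857 -0.46234478  0.37410667] [ 2.80787758e+00 -6.20353892e-04 -1.13281082e+00]
vial_mid []
carrier_pad []
well []
lid_hinge []
lid_press []
dropper_mid []
petri []
catch_foot []
```

View pics/a.png

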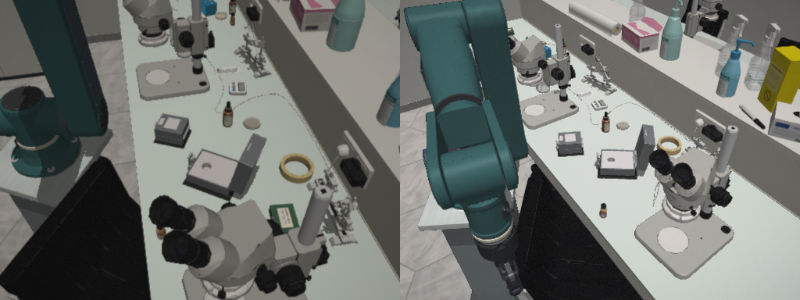

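The two views agree: the vial stands at about (0.465, -0.163) and the open carrier is centred at about (0.54, 0.066) with yaw near -0.1. The smaller box at (0.36, 0.19) is the look-alike. A microscope stands close to the vial, so I'll map heights around it.

Run:
```python
from h import *
ps=[arm.read_camera(c) for c in ['scene','side']]
C=np.concatenate([cloud(p)[p['depth']>0] for p in ps])
for p in ps:
    for n in ['vial_mid','lid','carrier_pad']:
        for r in arm.cut_out(p,n)[:2]:
            m=r['pixels']&(p['depth']>0);c=cloud(p)[m]
            print(n,round(r['score'],2),m.sum(),np.round(np.median(c,0),3),np.round(np.percentile(c,[2,98],axis=0),3).tolist())
xs=np.arange(0.2,0.8,0.03);ys=np.arange(0.4,-0.5,-0.03)
print('cm max height; cols x',np.round(xs,2))
for y in ys:
    row=[]
    for x in xs:
        k=C[(abs(C[:,0]-x)<.015)&(abs(C[:,1]-y)<.015)&(C[:,2]<0.7)&(C[:,2]>-.1)]
        row.append('%3d'%round(100*np.percentile(k[:,2],98)) if len(k)>3 else '  .')
    print('%6.2f'%y,' '.join(row))
# rim of base: z 0.040-0.048
k=C[(abs(C[:,0]-.52)<.075)&(abs(C[:,1]-.066)<.08)&(C[:,2]>.034)&(C[:,2]<.05)]
r=cv2.minAreaRect((k[:,:2]*1000).astype(np.float32));print(r)
```

```text
vial_mid 0.55 163 [ 0.47  -0.173  0.036] [[0.458, -0.177, 0.008], [0.478, -0.163, 0.058]]
lid 0.95 1104 [0.366 0.178 0.058] [[0.319, 0.149, 0.033], [0.407, 0.226, 0.062]]
lid 0.94 1669 [0.639 0.01  0.164] [[0.606, -0.002, 0.016], [0.667, 0.108, 0.173]]
carrier_pad 0.94 4688 [0.572 0.034 0.041] [[0.465, -0.002, 0.002], [0.663, 0.121, 0.172]]
carrier_pad 0.68 1650 [0.368 0.166 0.054] [[0.313, 0.147, 0.0], [0.411, 0.226, 0.062]]
vial_mid 0.57 145 [ 0.465 -0.174  0.036] [[0.455, -0.18, 0.003], [0.476, -0.156, 0.059]]
lid 0.71 665 [0.36  0.169 0.057] [[0.316, 0.145, 0.029], [0.406, 0.227, 0.061]]
lid 0.58 1135 [0.632 0.023 0.122] [[0.601, -0.005, 0.041], [0.665, 0.11, 0.173]]
carrier_pad 0.91 2930 [0.579 0.036 0.041] [[0.466, -0.004, 0.001], [0.66, 0.117, 0.17]]
carrier_pad 0.64 987 [0.358 0.155 0.049] [[0.306, 0.143, -0.001], [0.408, 0.222, 0.061]]
cm max height; cols x [0.2  0.23 0.26 0.29 0.32 0.35 0.38 0.41 0.44 0.47 0.5  0.53 0.56 0.59
 0.62 0.65 0.68 0.71 0.74 0.77 0.8 ]
  0.40  36  33  29  29   3   2   0   0   0   1   0   1   0   0   0   0   0   0  24  24  24
  0.37  36   3  28   3
[... 2105 characters left out ...]
   .   .   .   0   0  42  42  39  36  36  33  29  28   3
 -0.35  58  58   7  -6  -9  -9 -10 -10 -10   .   0   0  40  42  42  39  37  33  28  28   2
 -0.38  10  58  59  -6  -9   . -10 -10 -10 -10   .   0   0  41  42  41  36   3   3   1   0
 -0.41  10  10  59  -6   .   .   .   .   .   .   .   .   0  40  41   2   3   3   0   0   0
 -0.44   4   8  60  60   .   .   .   .   .   .   .   .   0   0   0   0   0   0   0   0   0
 -0.47  59  59  60  60   .   .   .   .   .   .   .   .   .   0   0   0   0   0   0   0   0
 -0.50  60  60  60  60   .   .   .   .   .   .   .   .   .   .   .   .   .   .   .   .   .
((531.287109375, 64.68537139892578), (116.35432434082031, 139.54043579101562), 83.77771759033203)
```

Emit:
{"method": "send_rows", "body": {
  "deltas": [
    {"tx": 0.04,"ty": -0.02,"tz": 0.0,"wz": -0.15,"claw": -1},
    {"tx": 0.08,"ty": -0.045,"tz": 0.0,"wz": -0.3,"claw": -1},
    {"tx": 0.12,"ty": -0.07,"tz": 0.01,"wz": -0.45,"claw": -1},
    {"tx": 0.16,"ty": -0.093,"tz": 0.02,"wz": -0.6,"claw": -1},
    {"tx": 0.2,"ty": -0.116,"tz": 0.03,"wz": -0.75,"claw": -1},
    {"tx": 0.24,"ty": -0.14,"tz": 0.04,"wz": -0.9,"claw": -1},
    {"tx": 0.28,"ty": -0.163,"tz": 0.05,"wz": -1.05,"claw": -1},
    {"tx": 0.32,"ty": -0.186,"tz": 0.06,"wz": -1.2,"claw": -1},
    {"tx": 0.352,"ty": -0.205,"tz": 0.073,"wz": -1.35,"claw": -1},
    {"tx": 0.352,"ty": -0.205,"tz": 0.073,"wz": -1.5,"claw": -1}
  ]
}}

```text
$.deltas[0]: bad value
```

Emit:
{"method": "send_rows", "body": {
  "deltas": [
    {"wz": -0.15,"claw": -1},
    {"wz": -0.3,"claw": -1},
    {"wz": -0.45,"claw": -1},
    {"wz": -0.6,"claw": -1},
    {"wz": -0.75,"claw": -1},
    {"wz": -0.9,"claw": -1},
    {"wz": -1.05,"claw": -1},
    {"wz": -1.09,"claw": -1},
    {"wz": -1.09,"claw": -1},
    {"wz": -1.09,"claw": -1}
  ]
}}

```text
$.deltas[0]: bad value
```

```bash
cat > v.py <<'E'
from h import *
s=arm.sense();print(s['t'],s['position'],s['orientation'],s['q'])
p=arm.read_camera('wrist');save(p,'v.png')
for f in [arm.landmark_of,arm.spot_in]:
    print([(np.round(w(p,r['location']),4),round(r['score'],2)) for r in f(p,'vial_mid')])
for r in arm.cut_out(p,'vial_mid')[:1]:
    m=r['pixels']&(p['depth']>0);c=cloud(p)[m]
    cap=c[c[:,2]>.052]; sh=c[(c[:,2]>.043)]
    print(m.sum(),np.percentile(c,[1,99],axis=0).round(4).tolist())
    for k in (cap,sh):
        if len(k)>5: print(len(k),cv2.minEnclosingCircle((k[:,:2]*1000).astype(np.float32)))
E
python3 v.py
```

```text
1.75 [ 0.23366855 -0.4979072   0.40472902] [3.14150926e+00 7.33198349e-06 4.38801103e-01] [-1.23509760e+00  8.72305156e-02  1.37069047e+00  1.29804335e-06
  1.68358796e+00 -1.03102228e-01]
[]
[]
```

View pics/v.png

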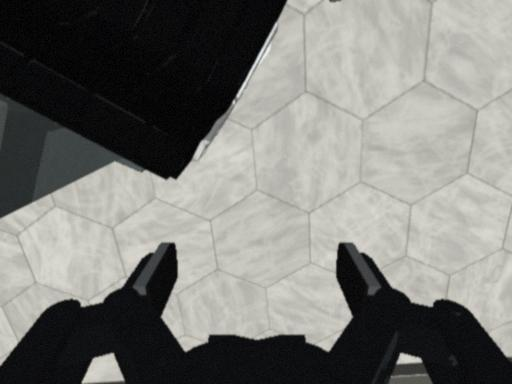

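The call was refused, probably because every key has to be present. I'll resend with full rows. The picture shows only the floor and the open fingers.

Emit:
{"method": "send_rows", "body": {
  "deltas": [
    {"tx": 0.04,"ty": -0.02,"tz": 0.0,"wx": 0,"wy": 0,"wz": -0.15,"claw": -1},
    {"tx": 0.08,"ty": -0.045,"tz": 0.0,"wx": 0,"wy": 0,"wz": -0.3,"claw": -1},
    {"tx": 0.12,"ty": -0.07,"tz": 0.01,"wx": 0,"wy": 0,"wz": -0.45,"claw": -1},
    {"tx": 0.16,"ty": -0.093,"tz": 0.02,"wx": 0,"wy": 0,"wz": -0.6,"claw": -1},
    {"tx": 0.2,"ty": -0.116,"tz": 0.03,"wx": 0,"wy": 0,"wz": -0.75,"claw": -1},
    {"tx": 0.24,"ty": -0.14,"tz": 0.04,"wx": 0,"wy": 0,"wz": -0.9,"claw": -1},
    {"tx": 0.28,"ty": -0.163,"tz": 0.05,"wx": 0,"wy": 0,"wz": -1.05,"claw": -1},
    {"tx": 0.32,"ty": -0.186,"tz": 0.06,"wx": 0,"wy": 0,"wz": -1.2,"claw": -1},
    {"tx": 0.352,"ty": -0.205,"tz": 0.073,"wx": 0,"wy": 0,"wz": -1.35,"claw": -1},
    {"tx": 0.352,"ty": -0.205,"tz": 0.073,"wx": 0,"wy": 0,"wz": -1.5,"claw": -1}
  ]
}}

```text
t: 2.95
position: [0.4665, -0.159, 0.3296]
orientation: [-3.141, -0.004, 1.951]
wrist_force: [-0.1, -1.0, -0.3]
gripper_width: 0.997
grip_force: 0.0
```

Emit:
{"method": "send_rows", "body": {
  "deltas": [
    {"tx": 0,"ty": 0,"tz": 0,"wx": 0,"wy": 0,"wz": -0.15,"claw": -1},
    {"tx": 0,"ty": 0,"tz": 0,"wx": 0,"wy": 0,"wz": -0.3,"claw": -1},
    {"tx": 0,"ty": 0,"tz": 0,"wx": 0,"wy": 0,"wz": -0.45,"claw": -1},
    {"tx": 0,"ty": 0,"tz": 0,"wx": 0,"wy": 0,"wz": -0.6,"claw": -1},
    {"tx": 0,"ty": 0,"tz": 0,"wx": 0,"wy": 0,"wz": -0.75,"claw": -1},
    {"tx": 0,"ty": 0,"tz": 0,"wx": 0,"wy": 0,"wz": -0.9,"claw": -1},
    {"tx": 0,"ty": 0,"tz": 0,"wx": 0,"wy": 0,"wz": -1.05,"claw": -1},
    {"tx": 0,"ty": 0,"tz": 0,"wx": 0,"wy": 0,"wz": -1.09,"claw": -1},
    {"tx": 0,"ty": 0,"tz": 0,"wx": 0,"wy": 0,"wz": -1.09,"claw": -1}
  ]
}}

```text
t: 3.85
position: [0.4652, -0.1628, 0.3318]
orientation: [-3.141, 0.0, 3.029]
wrist_force: [0.7, 0.2, 0.1]
gripper_width: 0.996
grip_force: 0.0
```

```bash
python3 v.py
```

```text
3.85 [ 0.46521506 -0.1627656   0.33180196] [-3.14148448e+00  2.19306727e-04  3.02857640e+00] [-4.51643777e-01 -1.41352566e-02  1.62038614e+00 -2.92013987e-05
  1.53509898e+00 -1.90942280e+00]
[(array([ 0.4649, -0.1666,  0.0278]), 0.97)]
[(array([ 0.4627, -0.164 ,  0.0463]), 0.95)]
686 [[0.4532, -0.1804, -0.0005], [0.49, -0.1549, 0.0584]]
302 ((464.71337890625, -166.03781127929688), 9.300838470458984)
326 ((464.6057434082031, -165.78958129882812), 9.377148628234863)
```

View pics/v.png

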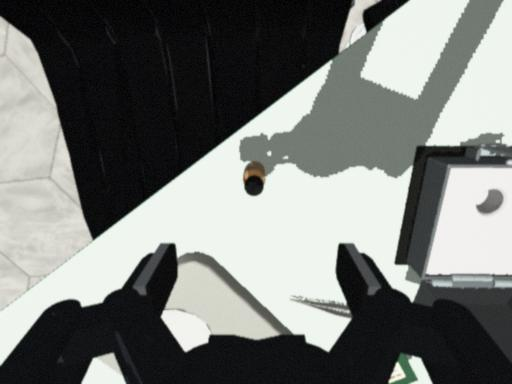

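The vial is at pixel (254,183). The wrist camera puts it at (0.4647, -0.166), which fits the cap radius of 9 mm and height of 57 mm. I'll descend and grip the upper body.

Emit:
{"method": "send_rows", "body": {
  "deltas": [
    {"tx": 0,"ty": -0.003,"tz": 0.04,"wx": 0,"wy": 0,"wz": 0,"claw": -1},
    {"tx": 0,"ty": -0.003,"tz": 0.08,"wx": 0,"wy": 0,"wz": 0,"claw": -1},
    {"tx": 0,"ty": -0.003,"tz": 0.11,"wx": 0,"wy": 0,"wz": 0,"claw": -1},
    {"tx": 0,"ty": -0.003,"tz": 0.134,"wx": 0,"wy": 0,"wz": 0,"claw": -1},
    {"tx": 0,"ty": -0.003,"tz": 0.134,"wx": 0,"wy": 0,"wz": 0,"claw": -1},
    {"tx": 0,"ty": -0.003,"tz": 0.134,"wx": 0,"wy": 0,"wz": 0,"claw": 0.2},
    {"tx": 0,"ty": -0.003,"tz": 0.134,"wx": 0,"wy": 0,"wz": 0,"claw": 0.4},
    {"tx": 0,"ty": -0.003,"tz": 0.134,"wx": 0,"wy": 0,"wz": 0,"claw": 0.6},
    {"tx": 0,"ty": -0.003,"tz": 0.134,"wx": 0,"wy": 0,"wz": 0,"claw": 0.8},
    {"tx": 0,"ty": -0.003,"tz": 0.134,"wx": 0,"wy": 0,"wz": 0,"claw": 0.8}
  ]
}}

```text
t: 5.05
position: [0.4654, -0.1659, 0.1992]
orientation: [-3.141, 0.003, 3.029]
wrist_force: [-0.4, 0.2, 5.2]
gripper_width: 0.247
grip_force: 58.6
```

```bash
python3 v.py
```

```text
5.05 [ 0.46539922 -0.16594872  0.19918491] [-3.14077735e+00  2.60556162e-03  3.02878917e+00] [-4.57356666e-01  1.01222080e-01  1.78035849e+00  1.18485730e-04
  1.25728427e+00 -1.91538483e+00]
[(array([ 0.4684, -0.1666,  0.0252]), 0.92)]
[(array([ 0.4605, -0.1667,  0.0368]), 0.8)]
2856 [[0.4533, -0.1762, 0.0008], [0.472, -0.1555, 0.0582]]
1105 ((464.6060485839844, -166.6831512451172), 9.331876754760742)
1317 ((464.6060485839844, -166.6831512451172), 9.331876754760742)
```

View pics/v.png

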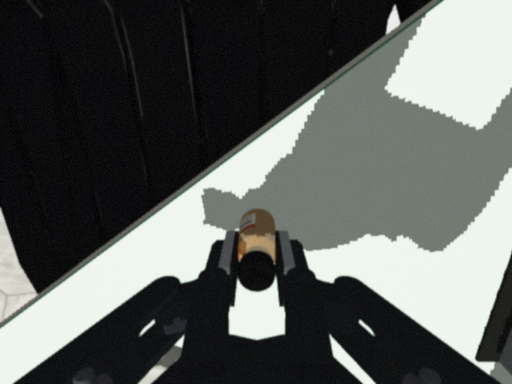

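Gripped. I'll lift and carry the vial to above the well.

Emit:
{"method": "send_rows", "body": {
  "deltas": [
    {"tx": 0,"ty": 0,"tz": -0.03,"wx": 0,"wy": 0,"wz": 0,"claw": 0.8},
    {"tx": 0,"ty": 0,"tz": -0.07,"wx": 0,"wy": 0,"wz": 0,"claw": 0.8},
    {"tx": 0,"ty": 0,"tz": -0.11,"wx": 0,"wy": 0,"wz": 0,"claw": 0.8},
    {"tx": -0.003,"ty": 0.03,"tz": -0.14,"wx": 0,"wy": 0,"wz": 0,"claw": 0.8},
    {"tx": -0.007,"ty": 0.07,"tz": -0.14,"wx": 0,"wy": 0,"wz": 0,"claw": 0.8},
    {"tx": -0.011,"ty": 0.115,"tz": -0.14,"wx": 0,"wy": 0,"wz": 0,"claw": 0.8},
    {"tx": -0.016,"ty": 0.16,"tz": -0.14,"wx": 0,"wy": 0,"wz": 0,"claw": 0.8},
    {"tx": -0.021,"ty": 0.205,"tz": -0.14,"wx": 0,"wy": 0,"wz": 0,"claw": 0.8},
    {"tx": -0.024,"ty": 0.241,"tz": -0.14,"wx": 0,"wy": 0,"wz": 0,"claw": 0.8},
    {"tx": -0.024,"ty": 0.241,"tz": -0.14,"wx": 0,"wy": 0,"wz": 0,"claw": 0.8}
  ]
}}

```text
t: 6.25
position: [0.5159, 0.0748, 0.3372]
orientation: [3.14, -0.001, 3.035]
wrist_force: [0.0, 0.3, 0.0]
gripper_width: 0.245
grip_force: 58.9
```

```bash
cat > c.py <<'E'
from h import *
s=arm.sense();print(s['t'],s['position'],s['orientation'],s['gripper_width'],s['wrist_force'])
p=arm.read_camera('wrist');save(p,'c.png')
for n in ['well','vial_mid','lid_hinge','catch_foot','carrier_pad']:
    print(n,[(np.round(w(p,r['location']),4).tolist(),round(r['score'],2)) for r in arm.landmark_of(p,n)[:2]])
C=cloud(p);g=p['image'].astype(int)
# vial cloud
for r in arm.cut_out(p,'vial_mid')[:1]:
    m=r['pixels']&(p['depth']>0);c=C[m];print('vial',m.sum(),np.percentile(c,[1,50,99],axis=0).round(4).tolist())
# well: pixels deeper than insert, within 25 mm of the guess; chord -> circle
a=np.array([.5155,.0705]);d=np.linalg.norm(C[...,:2]-a,axis=-1)
ins=(abs(C[...,2]-.04)<.006)&(d<.04)
print('insert z',np.median(C[...,2][ins]),ins.sum())
low=(C[...,2]<.036)&(C[...,2]>.008)&(d<.03)
print('low',low.sum(),np.percentile(C[low],[1,50,99],axis=0).round(4).tolist() if low.any() else '')
# rays of the hole pixels intersected with z=.04 plane: mouth outline
o=np.array(p['xyz']);q=C[low];t=(.04-o[2])/(q[:,2]-o[2]);h=o+t[:,None]*(q-o)
if len(h)>20:
    print('mouth',cv2.minEnclosingCircle((h[:,:2]*1000).astype(np.float32)),np.percentile(h,[1,99],axis=0).round(4).tolist())
E
python3 c.py
```

```text
6.25 [0.51594639 0.07477367 0.33717031] [ 3.13993811e+00 -8.29048005e-04  3.03470596e+00] 0.24496025150493264 [0.03242612 0.32302109 0.04150927]
well [([0.5136, 0.0695, 0.0429], 0.81)]
vial_mid [([0.5156, 0.0738, 0.1614], 0.55)]
lid_hinge [([0.4046, 0.1856, 0.0299], 0.9)]
catch_foot [([0.4736, 0.0717, 0.0212], 0.61)]
carrier_pad [([0.5372, 0.0656, 0.0016], 0.58)]
vial 2741 [[0.5033, 0.0651, 0.1423], [0.5082, 0.0752, 0.1792], [0.5221, 0.0851, 0.1962]]
insert z 0.04002004711153484 4135
low 514 [[0.5062, 0.0551, 0.0165], [0.5182, 0.0677, 0.0184], [0.5269, 0.0812, 0.0352]]
mouth ((512.2615356445312, 68.76158905029297), 13.117405891418457) [[0.5005, 0.0566, 0.04], [0.5243, 0.0813, 0.04]]
```

View pics/c.png

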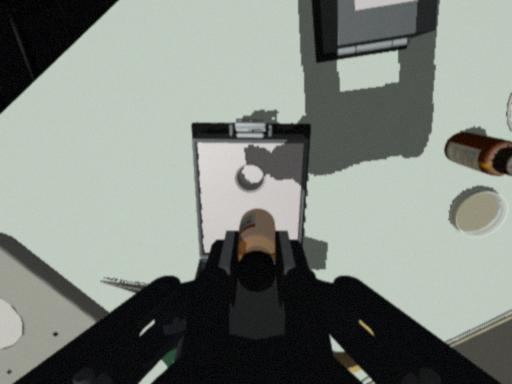

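Emit:
{"method": "send_rows", "body": {
  "deltas": [
    {"tx": 0,"ty": 0,"tz": 0.03,"wx": 0,"wy": 0,"wz": 0,"claw": 0.8},
    {"tx": 0,"ty": 0,"tz": 0.05,"wx": 0,"wy": 0,"wz": 0,"claw": 0.8},
    {"tx": 0,"ty": 0,"tz": 0.05,"wx": 0,"wy": 0,"wz": 0,"claw": 0.8},
    {"tx": 0,"ty": 0,"tz": 0.05,"wx": 0,"wy": 0,"wz": 0,"claw": 0.8}
  ]
}}

```text
t: 7.0
position: [0.5159, 0.0703, 0.2879]
orientation: [-3.141, -0.0, 3.028]
wrist_force: [-0.5, -0.9, 0.3]
gripper_width: 0.245
grip_force: 58.9
```

```bash
python3 c.py
```

```text
7.0 [0.5159     0.07033822 0.28789103] [-3.14141864e+00 -3.07479359e-04  3.02757639e+00] 0.24544068405495786 [-0.54678182 -0.92386758  0.34398698]
well [([0.5164, 0.0672, 0.0442], 0.62)]
vial_mid [([0.5163, 0.0711, 0.1131], 0.85)]
lid_hinge [([0.6, 0.0585, 0.0465], 0.9), ([0.4043, 0.1871, 0.0271], 0.57)]
catch_foot [([0.4768, 0.0737, 0.0241], 0.55)]
carrier_pad [([0.5363, 0.0669, 0.003], 0.61)]
vial 2781 [[0.5033, 0.0602, 0.092], [0.5081, 0.0707, 0.1294], [0.5221, 0.0807, 0.1469]]
insert z 0.03999399183792299 5006
low 726 [[0.507, 0.0552, 0.0167], [0.5192, 0.0678, 0.0184], [0.5269, 0.0811, 0.0355]]
mouth ((512.509033203125, 68.68547058105469), 13.190552711486816) [[0.5, 0.0565, 0.04], [0.5241, 0.081, 0.04]]
```

Well centre is about (0.5134, 0.0686) and the vial about (0.515, 0.0704). I'll correct by about 2 mm, lower to just above the mouth and check.

Emit:
{"method": "send_rows", "body": {
  "deltas": [
    {"tx": 0.0016,"ty": -0.002,"tz": 0.02,"wx": 0,"wy": 0,"wz": 0,"claw": 0.8},
    {"tx": 0.0016,"ty": -0.002,"tz": 0.038,"wx": 0,"wy": 0,"wz": 0,"claw": 0.8},
    {"tx": 0.0016,"ty": -0.002,"tz": 0.038,"wx": 0,"wy": 0,"wz": 0,"claw": 0.8},
    {"tx": 0.0016,"ty": -0.002,"tz": 0.038,"wx": 0,"wy": 0,"wz": 0,"claw": 0.8}
  ]
}}

```text
t: 7.75
position: [0.5141, 0.0692, 0.2499]
orientation: [-3.141, -0.0, 3.029]
wrist_force: [-0.3, -0.0, 0.0]
gripper_width: 0.248
grip_force: 58.9
```

```bash
python3 c.py
```

```text
7.75 [0.51410716 0.06923856 0.24992283] [-3.14144785e+00 -1.91857057e-04  3.02890627e+00] 0.24764472832930634 [-0.32000291 -0.00316874  0.01863912]
well [([0.5157, 0.0699, 0.0424], 0.93)]
vial_mid [([0.5139, 0.0673, 0.0747], 0.73), ([0.6005, 0.0572, 0.0457], 0.48)]
lid_hinge [([0.6033, 0.0606, 0.0445], 0.77)]
catch_foot [([0.475, 0.0737, 0.0207], 0.84)]
carrier_pad [([0.5369, 0.0648, 0.0017], 0.65)]
vial 2681 [[0.5016, 0.0594, 0.0545], [0.5062, 0.0696, 0.0916], [0.5196, 0.0791, 0.1089]]
insert z 0.04003734310118662 5581
low 391 [[0.5083, 0.0552, 0.0168], [0.5147, 0.0677, 0.0183], [0.5211, 0.0814, 0.0338]]
mouth ((511.8545837402344, 68.73233032226562), 12.99395751953125) [[0.4998, 0.0563, 0.04], [0.5148, 0.0812, 0.04]]
```

View pics/c.png

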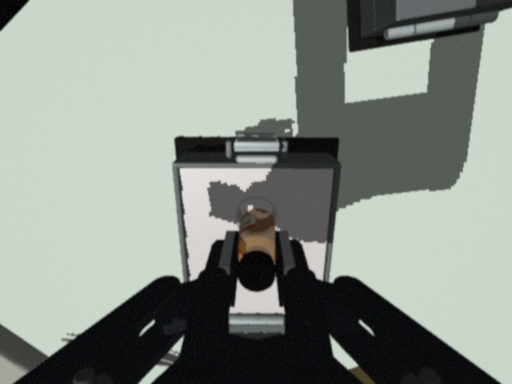

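The vial foot sits at the mouth at pixel (257,210), centred within about 1 mm. I'll lower it in.

Emit:
{"method": "send_rows", "body": {
  "deltas": [
    {"tx": 0,"ty": 0,"tz": 0.006,"wx": 0,"wy": 0,"wz": 0,"claw": 0.8},
    {"tx": 0,"ty": 0,"tz": 0.012,"wx": 0,"wy": 0,"wz": 0,"claw": 0.8},
    {"tx": 0,"ty": 0,"tz": 0.017,"wx": 0,"wy": 0,"wz": 0,"claw": 0.8},
    {"tx": 0,"ty": 0,"tz": 0.017,"wx": 0,"wy": 0,"wz": 0,"claw": 0.8}
  ]
}}

```text
t: 8.5
position: [0.5135, 0.0692, 0.2312]
orientation: [-3.141, -0.003, 3.029]
wrist_force: [-1.2, -0.4, -0.7]
gripper_width: 0.245
grip_force: 58.9
```

Emit:
{"method": "send_rows", "body": {
  "deltas": [
    {"tx": 0,"ty": 0,"tz": 0.005,"wx": 0,"wy": 0,"wz": 0,"claw": 0.8},
    {"tx": 0,"ty": 0,"tz": 0.01,"wx": 0,"wy": 0,"wz": 0,"claw": 0.8},
    {"tx": 0,"ty": 0,"tz": 0.0125,"wx": 0,"wy": 0,"wz": 0,"claw": 0.8},
    {"tx": 0,"ty": 0,"tz": 0.0125,"wx": 0,"wy": 0,"wz": 0,"claw": 0.8}
  ]
}}

```text
t: 8.9
position: [0.5138, 0.0692, 0.2195]
orientation: [-3.141, -0.001, 3.029]
wrist_force: [0.2, 0.6, 0.8]
gripper_width: 0.242
grip_force: 58.9
```

Inserted freely. I'll release and rise.

Emit:
{"method": "send_rows", "body": {
  "deltas": [
    {"tx": 0,"ty": 0,"tz": 0,"wx": 0,"wy": 0,"wz": 0,"claw": 0.45},
    {"tx": 0,"ty": 0,"tz": 0,"wx": 0,"wy": 0,"wz": 0,"claw": 0.2},
    {"tx": 0,"ty": 0,"tz": 0,"wx": 0,"wy": 0,"wz": 0,"claw": 0.0},
    {"tx": 0,"ty": 0,"tz": 0,"wx": 0,"wy": 0,"wz": 0,"claw": 0.0},
    {"tx": 0,"ty": 0,"tz": -0.02,"wx": 0,"wy": 0,"wz": 0,"claw": 0.0},
    {"tx": 0,"ty": 0,"tz": -0.05,"wx": 0,"wy": 0,"wz": 0,"claw": 0.0},
    {"tx": 0,"ty": 0,"tz": -0.09,"wx": 0,"wy": 0,"wz": 0,"claw": 0.0},
    {"tx": 0,"ty": 0,"tz": -0.13,"wx": 0,"wy": 0,"wz": 0,"claw": 0.0},
    {"tx": 0,"ty": 0,"tz": -0.13,"wx": 0,"wy": 0,"wz": 0,"claw": 0.0}
  ]
}}

```text
t: 9.8
position: [0.5153, 0.0693, 0.3579]
orientation: [3.14, 0.014, 3.029]
wrist_force: [0.8, 0.6, 1.1]
gripper_width: 0.497
grip_force: 0.0
```

```bash
cat > s.py <<'E'
from h import *
s=arm.sense();print(s['t'],s['position'],s['orientation'],s['q'],s['wrist_force'])
p=arm.read_camera('wrist');C=cloud(p)
for c in ['wrist','scene','side']:
    p=arm.read_camera(c);C=cloud(p)
    for n in ['vial_mid','well','lid_press','lid_hinge']:
        print(c,n,[(np.round(w(p,r['location']),4).tolist(),round(r['score'],2)) for r in arm.landmark_of(p,n)[:2]])
    k=C[(p['depth']>0)&(abs(C[...,0]-.513)<.02)&(abs(C[...,1]-.069)<.02)&(C[...,2]>.045)&(C[...,2]<.09)]
    if len(k): print('top z',np.percentile(k[:,2],98),np.median(k[k[:,2]>np.percentile(k[:,2],98)-.005],0))
E
python3 s.py
```

```text
9.8 [0.51531931 0.06926635 0.35790571] [3.13972191 0.01419855 3.028849  ] [ 2.45680623e-02  2.95007194e-02  1.52414643e+00 -9.03091945e-05
  1.57362453e+00 -1.43349879e+00] [0.84039565 0.58378378 1.08070994]
wrist vial_mid [([0.516, 0.071, 0.042], 0.59)]
wrist well [([0.5124, 0.0694, 0.0396], 0.92)]
wrist lid_press [([0.6013, 0.0573, 0.0426], 0.32)]
wrist lid_hinge [([0.5995, 0.0575, 0.0441], 0.81), ([0.4082, 0.19, 0.0326], 0.71)]
top z 0.07630687170564719 [0.51220536 0.06883461 0.07504076]
scene vial_mid [([0.6675, 0.0478, 0.1475], 0.69)]
scene well [([0.3423, 0.1894, 0.0273], 0.9), ([0.5171, 0.0706, 0.0434], 0.62)]
scene lid_press [([0.6656, 0.0493, 0.1483], 0.75), ([0.326, 0.1918, 0.0601], 0.62)]
scene lid_hinge [([0.6044, 0.0539, 0.0454], 0.97), ([0.4032, 0.1884, 0.0283], 0.86)]
top z 0.07713746572762942 [0.51557012 0.06785189 0.07472049]
side vial_mid [([0.5132, 0.0727, 0.0462], 0.61)]
side well [([0.3471, 0.1887, 0.0287], 0.72), ([0.5132, 0.0692, 0.0385], 0.71)]
side lid_press [([0.6633, 0.0501, 0.1495], 0.71)]
side lid_hinge [([0.6068, 0.0605, 0.0477], 0.87), ([0.4082, 0.1896, 0.0271], 0.82)]
top z 0.07644309124770787 [0.5139233  0.06579191 0.0740466 ]
```

The vial is seated: its top is at about 75 mm and it is centred. Next I'll shut the fingers, go over the lid and drop behind it.

Emit:
{"method": "send_rows", "body": {
  "deltas": [
    {"tx": 0,"ty": 0,"tz": -0.03,"wx": 0,"wy": 0,"wz": 0,"claw": 1},
    {"tx": 0,"ty": 0,"tz": -0.06,"wx": 0,"wy": 0,"wz": 0,"claw": 1},
    {"tx": -0.03,"ty": 0,"tz": -0.06,"wx": 0,"wy": 0,"wz": 0,"claw": 1},
    {"tx": -0.07,"ty": 0,"tz": -0.06,"wx": 0,"wy": 0,"wz": 0,"claw": 1},
    {"tx": -0.11,"ty": 0,"tz": -0.06,"wx": 0,"wy": 0,"wz": 0,"claw": 1},
    {"tx": -0.15,"ty": 0,"tz": -0.06,"wx": 0,"wy": 0,"wz": 0,"claw": 1},
    {"tx": -0.18,"ty": 0,"tz": -0.06,"wx": 0,"wy": 0,"wz": 0,"claw": 1},
    {"tx": -0.18,"ty": 0,"tz": -0.06,"wx": 0,"wy": 0,"wz": 0,"claw": 1},
    {"tx": -0.18,"ty": 0,"tz": -0.06,"wx": 0,"wy": 0,"wz": 0,"claw": 1}
  ]
}}

```text
t: 11.5
position: [0.6933, 0.0488, 0.4088]
orientation: [-3.141, -0.002, 3.029]
wrist_force: [-0.2, 0.3, -0.1]
gripper_width: 0.002
grip_force: 0.0
```

```bash
cat > l.py <<'E'
from h import *
H=np.array([.603,.059]);U=np.array([.9942,-.1078])
def lid():
    s=arm.sense();d=np.array(s['position'])[:2]-H
    print('t',s['t'],'TCP r',round(d@U,4),'lat',round(d@np.array([.1078,.9942]),4),'z',s['position'][2],s['orientation'],'F',s['wrist_force'],'gw',s['gripper_width'])
    for c in ['scene','side']:
        p=arm.read_camera(c);C=cloud(p)
        print(c,'press',[(round((q[:2]-H)@U,4),round(q[2],4),round(r['score'],2)) for r in arm.landmark_of(p,'lid_press') for q in [w(p,r['location'])]])
        for r in arm.cut_out(p,'lid'):
            m=r['pixels']&(p['depth']>0);k=C[m]
            if np.median(k[:,0])<.45: continue
            q=(k[:,:2]-H)@U;print(' lid r',np.percentile(q,[1,50,99]).round(4),'z',np.percentile(k[:,2],[1,50,99]).round(4))
if __name__=='__main__': lid()
E
python3 l.py
```

```text
t 11.5 TCP r 0.0909 lat -0.0004 z 0.4088377199420974 [-3.14139139e+00 -2.40426841e-03  3.02857155e+00] F [-0.16140871  0.28746938 -0.10371818] gw 0.0016389061734330183
scene press [(np.float64(-0.2896), np.float64(0.0582), 0.82), (np.float64(0.0647), np.float64(0.1461), 0.56)]
 lid r [-0.0113  0.0387  0.0629] z [0.001  0.1634 0.1741]
 lid r [-0.125  -0.1087 -0.0966] z [0.0048 0.0508 0.0964]
side press [(np.float64(0.064), np.float64(0.1492), 0.79)]
 lid r [0.0006 0.0296 0.0613] z [0.0415 0.1215 0.1734]
```

Emit:
{"method": "send_rows", "body": {
  "deltas": [
    {"tx": 0,"ty": 0,"tz": 0.035,"wx": 0,"wy": 0,"wz": 0,"claw": 1},
    {"tx": 0,"ty": 0,"tz": 0.065,"wx": 0,"wy": 0,"wz": 0,"claw": 1},
    {"tx": 0,"ty": 0,"tz": 0.09,"wx": 0,"wy": 0,"wz": 0,"claw": 1},
    {"tx": 0,"ty": 0,"tz": 0.09,"wx": 0,"wy": 0,"wz": 0,"claw": 1},
    {"tx": 0,"ty": 0,"tz": 0.09,"wx": 0,"wy": 0,"wz": 0,"claw": 1}
  ]
}}

```text
t: 12.3
position: [0.6926, 0.0491, 0.3207]
orientation: [-3.141, -0.0, 3.029]
wrist_force: [0.1, 0.1, 1.1]
gripper_width: -0.0
grip_force: 0.0
```

Emit:
{"method": "send_rows", "body": {
  "deltas": [
    {"tx": 0.015,"ty": 0,"tz": -0.003,"wx": 0,"wy": 0,"wz": 0,"claw": 1},
    {"tx": 0.027,"ty": 0,"tz": -0.006,"wx": 0,"wy": 0,"wz": 0,"claw": 1},
    {"tx": 0.038,"ty": 0,"tz": -0.009,"wx": 0,"wy": 0,"wz": 0,"claw": 1},
    {"tx": 0.048,"ty": 0,"tz": -0.0115,"wx": 0,"wy": 0,"wz": 0,"claw": 1},
    {"tx": 0.057,"ty": 0,"tz": -0.0135,"wx": 0,"wy": 0,"wz": 0,"claw": 1},
    {"tx": 0.065,"ty": 0,"tz": -0.015,"wx": 0,"wy": 0,"wz": 0,"claw": 1},
    {"tx": 0.074,"ty": 0,"tz": -0.016,"wx": 0,"wy": 0,"wz": 0,"claw": 1},
    {"tx": 0.083,"ty": 0,"tz": -0.016,"wx": 0,"wy": 0,"wz": 0,"claw": 1}
  ]
}}

```text
t: 13.1
position: [0.6097, 0.0584, 0.3362]
orientation: [-3.142, -0.0, 3.029]
wrist_force: [1.0, -0.5, 1.3]
gripper_width: 0.0
grip_force: 0.6
```

```bash
python3 l.py
```

```text
t 13.1 TCP r 0.0067 lat 0.0001 z 0.33622807862476994 [-3.14156559e+00 -1.77189682e-04  3.02884076e+00] F [ 1.0470599  -0.54130936  1.32833241] gw 0.00022280682203195144
scene press [(np.float64(-0.0007), np.float64(0.1648), 0.71), (np.float64(-0.2849), np.float64(0.058), 0.58)]
 lid r [-0.0469  0.0032  0.0375] z [0.0004 0.1246 0.1799]
side press [(np.float64(-0.0056), np.float64(0.1701), 0.96), (np.float64(-0.2896), np.float64(0.0645), 0.83), (np.float64(-0.0648), np.float64(0.0024), 0.58)]
 lid r [-0.0468 -0.0103  0.035 ] z [0.0522 0.1421 0.1787]
```

Emit:
{"method": "send_rows", "body": {
  "deltas": [
    {"tx": 0.009,"ty": 0,"tz": 0.001,"wx": 0,"wy": 0,"wz": 0,"claw": 1},
    {"tx": 0.018,"ty": 0,"tz": 0.003,"wx": 0,"wy": 0,"wz": 0,"claw": 1},
    {"tx": 0.035,"ty": 0,"tz": 0.008,"wx": 0,"wy": 0,"wz": 0,"claw": 1},
    {"tx": 0.044,"ty": 0,"tz": 0.011,"wx": 0,"wy": 0,"wz": 0,"claw": 1},
    {"tx": 0.0525,"ty": 0,"tz": 0.015,"wx": 0,"wy": 0,"wz": 0,"claw": 1},
    {"tx": 0.061,"ty": 0,"tz": 0.019,"wx": 0,"wy": 0,"wz": 0,"claw": 1},
    {"tx": 0.069,"ty": 0,"tz": 0.024,"wx": 0,"wy": 0,"wz": 0,"claw": 1},
    {"tx": 0.079,"ty": 0,"tz": 0.031,"wx": 0,"wy": 0,"wz": 0,"claw": 1},
    {"tx": 0.088,"ty": 0,"tz": 0.038,"wx": 0,"wy": 0,"wz": 0,"claw": 1},
    {"tx": 0.097,"ty": 0,"tz": 0.046,"wx": 0,"wy": 0,"wz": 0,"claw": 1}
  ]
}}

```text
t: 14.4
position: [0.5134, 0.0693, 0.2897]
orientation: [-3.142, 0.0, 3.029]
wrist_force: [0.6, 1.3, 0.7]
gripper_width: -0.002
grip_force: 0.1
```

```bash
python3 l.py
```

```text
t 14.4 TCP r -0.0902 lat 0.0006 z 0.28972862499438323 [-3.14153786e+00  9.98384000e-05  3.02884640e+00] F [0.57214114 1.25630491 0.69528244] gw -0.0021481683095348363
scene press [(np.float64(-0.0947), np.float64(0.1162), 0.78), (np.float64(-0.2848), np.float64(0.0611), 0.71)]
 lid r [-0.1113 -0.0442  0.0106] z [0.0455 0.0961 0.1185]
side press [(np.float64(-0.2868), np.float64(0.0588), 0.71), (np.float64(-0.0969), np.float64(0.1127), 0.6)]
 lid r [-0.1226 -0.0524  0.01  ] z [0.05   0.0937 0.1171]
```

Emit:
{"method": "send_rows", "body": {
  "deltas": [
    {"tx": 0.012,"ty": 0,"tz": 0.002,"wx": 0,"wy": 0,"wz": 0,"claw": 1},
    {"tx": 0.022,"ty": 0,"tz": 0.006,"wx": 0,"wy": 0,"wz": 0,"claw": 1},
    {"tx": 0.022,"ty": 0,"tz": 0.01,"wx": 0,"wy": 0,"wz": 0,"claw": 1},
    {"tx": 0.022,"ty": 0,"tz": 0.014,"wx": 0,"wy": 0,"wz": 0,"claw": 1},
    {"tx": 0.022,"ty": 0,"tz": 0.017,"wx": 0,"wy": 0,"wz": 0,"claw": 1},
    {"tx": 0.022,"ty": 0,"tz": 0.019,"wx": 0,"wy": 0,"wz": 0,"claw": 1},
    {"tx": 0.022,"ty": 0,"tz": 0.019,"wx": 0,"wy": 0,"wz": 0,"claw": 1}
  ]
}}

```text
t: 15.4
position: [0.4923, 0.0716, 0.2707]
orientation: [-3.141, -0.001, 3.029]
wrist_force: [-0.1, 0.1, 0.1]
gripper_width: 0.002
grip_force: 0.0
```

```bash
python3 l.py; python3 -c "
from h import *
p=arm.read_camera('side');save({'image':cv2.resize(p['image'][150:260,230:370],None,fx=5,fy=5)},'d.png')"
```

```text
t 15.4 TCP r -0.1114 lat 0.0006 z 0.2706944205730207 [-3.14136901e+00 -6.51561900e-04  3.02873232e+00] F [-0.10759309  0.110391    0.13393985] gw 0.001579525306831978
scene press [(np.float64(-0.106), np.float64(0.0937), 0.66), (np.float64(-0.2867), np.float64(0.0576), 0.63)]
 lid r [-0.1223 -0.052   0.0064] z [0.0472 0.0882 0.097 ]
side press [(np.float64(-0.1086), np.float64(0.0923), 0.92), (np.float64(-0.2877), np.float64(0.0627), 0.61)]
 lid r [-0.127  -0.0574  0.0046] z [0.0013 0.0866 0.0977]
```

View pics/d.png

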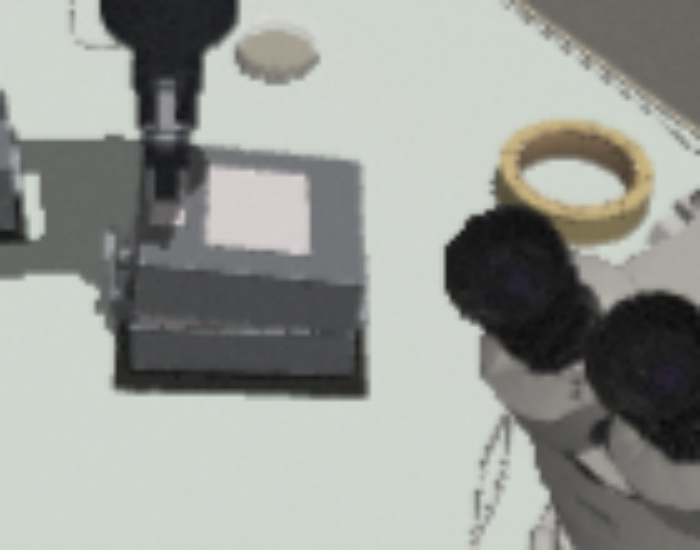

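The picture shows the lid almost down, the fingertip (about 168,215) on the thumb pad and the catch at (115,270). Pressing in small steps while watching the force.

Emit:
{"method": "send_rows", "body": {
  "deltas": [
    {"tx": 0.001,"ty": 0,"tz": 0.001,"wx": 0,"wy": 0,"wz": 0,"claw": 1},
    {"tx": 0.001,"ty": 0,"tz": 0.002,"wx": 0,"wy": 0,"wz": 0,"claw": 1},
    {"tx": 0.001,"ty": 0,"tz": 0.003,"wx": 0,"wy": 0,"wz": 0,"claw": 1},
    {"tx": 0.001,"ty": 0,"tz": 0.003,"wx": 0,"wy": 0,"wz": 0,"claw": 1}
  ]
}}

```text
t: 16.15
position: [0.4911, 0.0718, 0.268]
orientation: [-3.141, -0.0, 3.029]
wrist_force: [0.2, -0.2, -0.1]
gripper_width: 0.001
grip_force: 0.0
```

Emit:
{"method": "send_rows", "body": {
  "deltas": [
    {"tx": 0,"ty": 0,"tz": 0.001,"wx": 0,"wy": 0,"wz": 0,"claw": 1},
    {"tx": 0,"ty": 0,"tz": 0.002,"wx": 0,"wy": 0,"wz": 0,"claw": 1},
    {"tx": 0,"ty": 0,"tz": 0.002,"wx": 0,"wy": 0,"wz": 0,"claw": 1}
  ]
}}

```text
t: 16.45
position: [0.4912, 0.0718, 0.266]
orientation: [-3.141, -0.0, 3.029]
wrist_force: [1.3, 0.0, 0.1]
gripper_width: -0.002
grip_force: 0.0
```

Emit:
{"method": "send_rows", "body": {
  "deltas": [
    {"tx": 0,"ty": 0,"tz": 0.001,"wx": 0,"wy": 0,"wz": 0,"claw": 1},
    {"tx": 0,"ty": 0,"tz": 0.002,"wx": 0,"wy": 0,"wz": 0,"claw": 1},
    {"tx": 0,"ty": 0,"tz": 0.002,"wx": 0,"wy": 0,"wz": 0,"claw": 1}
  ]
}}

```text
t: 16.75
position: [0.4912, 0.0718, 0.2646]
orientation: [-3.142, 0.0, 3.029]
wrist_force: [-1.2, 0.0, 3.6]
gripper_width: 0.001
grip_force: 1.5
```

Emit:
{"method": "send_rows", "body": {
  "deltas": [
    {"tx": 0,"ty": 0,"tz": 0.001,"wx": 0,"wy": 0,"wz": 0,"claw": 1},
    {"tx": 0,"ty": 0,"tz": 0.001,"wx": 0,"wy": 0,"wz": 0,"claw": 1}
  ]
}}

```text
t: 16.95
position: [0.4912, 0.0718, 0.2636]
orientation: [-3.142, 0.0, 3.029]
wrist_force: [-2.8, 0.5, 4.1]
gripper_width: -0.001
grip_force: 2.2
```

Emit:
{"method": "send_rows", "body": {
  "deltas": [
    {"tx": 0,"ty": 0,"tz": 0.001,"wx": 0,"wy": 0,"wz": 0,"claw": 1},
    {"tx": 0,"ty": 0,"tz": 0.001,"wx": 0,"wy": 0,"wz": 0,"claw": 1}
  ]
}}

```text
t: 17.15
position: [0.4912, 0.0718, 0.2627]
orientation: [-3.142, 0.0, 3.029]
wrist_force: [-2.6, 0.2, 5.0]
gripper_width: 0.0
grip_force: 2.7
```

Emit:
{"method": "send_rows", "body": {
  "deltas": [
    {"tx": 0,"ty": 0,"tz": 0.001,"wx": 0,"wy": 0,"wz": 0,"claw": 1},
    {"tx": 0,"ty": 0,"tz": 0.002,"wx": 0,"wy": 0,"wz": 0,"claw": 1},
    {"tx": 0,"ty": 0,"tz": 0.002,"wx": 0,"wy": 0,"wz": 0,"claw": 1}
  ]
}}

```text
t: 17.45
position: [0.4911, 0.0718, 0.2611]
orientation: [-3.142, 0.0, 3.029]
wrist_force: [-3.1, 0.4, 7.0]
gripper_width: 0.004
grip_force: 3.7
```

Emit:
{"method": "send_rows", "body": {
  "deltas": [
    {"tx": 0,"ty": 0,"tz": 0.001,"wx": 0,"wy": 0,"wz": 0,"claw": 1},
    {"tx": 0,"ty": 0,"tz": 0.002,"wx": 0,"wy": 0,"wz": 0,"claw": 1},
    {"tx": 0,"ty": 0,"tz": 0.002,"wx": 0,"wy": 0,"wz": 0,"claw": 1}
  ]
}}

```text
t: 17.75
position: [0.4911, 0.0718, 0.2596]
orientation: [-3.142, 0.0, 3.029]
wrist_force: [-4.2, 0.0, 9.5]
gripper_width: 0.001
grip_force: 4.7
```

Emit:
{"method": "send_rows", "body": {
  "deltas": [
    {"tx": 0,"ty": 0,"tz": 0.001,"wx": 0,"wy": 0,"wz": 0,"claw": 1},
    {"tx": 0,"ty": 0,"tz": 0.002,"wx": 0,"wy": 0,"wz": 0,"claw": 1},
    {"tx": 0,"ty": 0,"tz": 0.002,"wx": 0,"wy": 0,"wz": 0,"claw": 1}
  ]
}}

```text
t: 18.05
position: [0.4911, 0.0718, 0.258]
orientation: [-3.142, 0.0, 3.029]
wrist_force: [-5.6, -0.4, 11.7]
gripper_width: -0.002
grip_force: 5.7
```

Emit:
{"method": "send_rows", "body": {
  "deltas": [
    {"tx": 0,"ty": 0,"tz": 0.001,"wx": 0,"wy": 0,"wz": 0,"claw": 1},
    {"tx": 0,"ty": 0,"tz": 0.0015,"wx": 0,"wy": 0,"wz": 0,"claw": 1},
    {"tx": 0,"ty": 0,"tz": 0.0015,"wx": 0,"wy": 0,"wz": 0,"claw": 1}
  ]
}}

```text
t: 18.35
position: [0.4911, 0.0719, 0.2569]
orientation: [-3.142, 0.0, 3.029]
wrist_force: [-6.5, -0.4, 13.3]
gripper_width: -0.0
grip_force: 6.5
```

The pad drags the tip toward the catch as the lid closes. I'll relieve that sideways force and keep pressing.

Emit:
{"method": "send_rows", "body": {
  "deltas": [
    {"tx": 0.001,"ty": 0,"tz": 0.0,"wx": 0,"wy": 0,"wz": 0,"claw": 1},
    {"tx": 0.002,"ty": 0,"tz": 0.001,"wx": 0,"wy": 0,"wz": 0,"claw": 1},
    {"tx": 0.002,"ty": 0,"tz": 0.001,"wx": 0,"wy": 0,"wz": 0,"claw": 1}
  ]
}}

```text
t: 18.65
position: [0.4901, 0.0719, 0.2568]
orientation: [3.141, 0.005, 3.029]
wrist_force: [-3.1, -0.8, 14.2]
gripper_width: 0.003
grip_force: 6.6
```

Emit:
{"method": "send_rows", "body": {
  "deltas": [
    {"tx": 0.0,"ty": 0,"tz": 0.001,"wx": 0,"wy": 0,"wz": 0,"claw": 1},
    {"tx": 0.0,"ty": 0,"tz": 0.0015,"wx": 0,"wy": 0,"wz": 0,"claw": 1},
    {"tx": 0.0,"ty": 0,"tz": 0.0015,"wx": 0,"wy": 0,"wz": 0,"claw": 1}
  ]
}}

```text
t: 18.95
position: [0.4901, 0.0719, 0.2556]
orientation: [3.141, 0.005, 3.029]
wrist_force: [-4.4, -0.6, 16.0]
gripper_width: -0.0
grip_force: 7.4
```

```bash
python3 l.py
```

```text
t 18.95 TCP r -0.1137 lat 0.0007 z 0.25561781202004585 [3.14140404 0.00506035 3.0288275 ] F [-4.43251282 -0.57511502 15.9921722 ] gw -0.00043491470304278924
scene press [(np.float64(-0.1117), np.float64(0.0812), 0.91), (np.float64(-0.2871), np.float64(0.0591), 0.85)]
 lid r [-0.1244 -0.0523  0.0059] z [0.0377 0.0769 0.0831]
side press [(np.float64(-0.2899), np.float64(0.0589), 0.89), (np.float64(-0.1107), np.float64(0.0823), 0.76)]
 lid r [-0.126  -0.0573  0.0019] z [0.039  0.0757 0.0817]
```

Emit:
{"method": "send_rows", "body": {
  "deltas": [
    {"tx": 0.0005,"ty": 0,"tz": 0.0005,"wx": 0,"wy": 0,"wz": 0,"claw": 1},
    {"tx": 0.001,"ty": 0,"tz": 0.001,"wx": 0,"wy": 0,"wz": 0,"claw": 1},
    {"tx": 0.001,"ty": 0,"tz": 0.001,"wx": 0,"wy": 0,"wz": 0,"claw": 1}
  ]
}}

```text
t: 19.55
position: [0.4896, 0.072, 0.2552]
orientation: [3.141, 0.008, 3.029]
wrist_force: [-2.6, -1.5, 14.5]
gripper_width: 0.0
grip_force: 7.7
```

Emit:
{"method": "send_rows", "body": {
  "deltas": [
    {"tx": 0.0005,"ty": 0,"tz": 0.0005,"wx": 0,"wy": 0,"wz": 0,"claw": 1},
    {"tx": 0.001,"ty": 0,"tz": 0.001,"wx": 0,"wy": 0,"wz": 0,"claw": 1},
    {"tx": 0.001,"ty": 0,"tz": 0.001,"wx": 0,"wy": 0,"wz": 0,"claw": 1}
  ]
}}

```text
t: 19.85
position: [0.4891, 0.072, 0.2547]
orientation: [3.141, 0.01, 3.029]
wrist_force: [-0.8, -0.8, 16.6]
gripper_width: 0.001
grip_force: 8.0
```

Emit:
{"method": "send_rows", "body": {
  "deltas": [
    {"tx": 0,"ty": 0,"tz": 0.0005,"wx": 0,"wy": 0,"wz": 0,"claw": 1},
    {"tx": 0,"ty": 0,"tz": 0.001,"wx": 0,"wy": 0,"wz": 0,"claw": 1},
    {"tx": 0,"ty": 0,"tz": 0.001,"wx": 0,"wy": 0,"wz": 0,"claw": 1}
  ]
}}

```text
t: 20.15
position: [0.4883, 0.0721, 0.2518]
orientation: [3.141, 0.005, 3.029]
wrist_force: [-1.8, -1.0, 11.8]
gripper_width: -0.001
grip_force: 5.8
```

Emit:
{"method": "send_rows", "body": {
  "deltas": [
    {"tx": 0,"ty": 0,"tz": 0.0005,"wx": 0,"wy": 0,"wz": 0,"claw": 1},
    {"tx": 0,"ty": 0,"tz": 0.001,"wx": 0,"wy": 0,"wz": 0,"claw": 1},
    {"tx": 0,"ty": 0,"tz": 0.001,"wx": 0,"wy": 0,"wz": 0,"claw": 1}
  ]
}}

```text
t: 20.45
position: [0.4882, 0.0722, 0.2512]
orientation: [3.141, 0.005, 3.029]
wrist_force: [-3.4, -0.5, 13.1]
gripper_width: -0.0
grip_force: 6.5
```

The force dropped from 16.6 to 11.8 N and the tip sank 3 mm, so it clicked. Retracting to verify.

Emit:
{"method": "send_rows", "body": {
  "deltas": [
    {"tx": 0,"ty": 0,"tz": -0.005,"wx": 0,"wy": 0,"wz": 0,"claw": 1},
    {"tx": 0,"ty": 0,"tz": -0.015,"wx": 0,"wy": 0,"wz": 0,"claw": 1},
    {"tx": 0,"ty": 0,"tz": -0.04,"wx": 0,"wy": 0,"wz": 0,"claw": 1},
    {"tx": 0,"ty": 0,"tz": -0.08,"wx": 0,"wy": 0,"wz": 0,"claw": 1},
    {"tx": 0,"ty": 0,"tz": -0.12,"wx": 0,"wy": 0,"wz": 0,"claw": 1},
    {"tx": 0,"ty": 0,"tz": -0.12,"wx": 0,"wy": 0,"wz": 0,"claw": 1},
    {"tx": 0,"ty": 0,"tz": -0.12,"wx": 0,"wy": 0,"wz": 0,"claw": 1}
  ]
}}

```text
t: 21.15
position: [0.4873, 0.0723, 0.3691]
orientation: [3.141, 0.002, 3.029]
wrist_force: [-0.3, 0.2, -0.5]
gripper_width: 0.002
grip_force: 0.0
```

```bash
cat >> l.py <<'E'
    p=arm.read_camera('wrist');C=cloud(p);d=(C[...,:2]-H);r=d@U;l=d@np.array([.1078,.9942])
    m=(p['depth']>0)&(abs(l)<.045)&(abs(l)>.027)&(r>-.122)&(r<-.01)&(C[...,2]>.06)&(C[...,2]<.12)
    k=np.polyfit(r[m],C[...,2][m],1);print('lid top slope',k,m.sum(),'z at free edge',np.polyval(k,-.12))
    save(p,'e.png')
E
python3 l.py
```

```text
File "l.py", line 14
    p=arm.read_camera('wrist');C=cloud(p);d=(C[...,:2]-H);r=d@U;l=d@np.array([.1078,.9942])
IndentationError: unexpected indent
```

```bash
sed -i '/__main__/d' l.py; echo 'lid()' >> l.py; python3 l.py
```

```text
t 21.15 TCP r -0.1164 lat 0.0007 z 0.369131059323615 [3.14131105e+00 2.19503948e-03 3.02888016e+00] F [-0.3130458   0.21963745 -0.45957707] gw 0.0020796551001455777
scene press [(np.float64(-0.2885), np.float64(0.0587), 0.97), (np.float64(-0.1117), np.float64(0.0881), 0.68)]
 lid r [-0.1266 -0.0573  0.0026] z [0.0471 0.0839 0.088 ]
 lid r [-0.1357 -0.0534  0.0096] z [0.0008 0.0821 0.0879]
side press [(np.float64(-0.1123), np.float64(0.0857), 0.86), (np.float64(-0.2869), np.float64(0.0601), 0.59), (np.float64(0.0024), np.float64(0.0473), 0.56)]
 lid r [-0.1285 -0.0632  0.0063] z [0.0425 0.0826 0.0875]
lid top slope [0.00235902 0.08443349] 3273 z at free edge 0.08415040997494873
```

View pics/e.png

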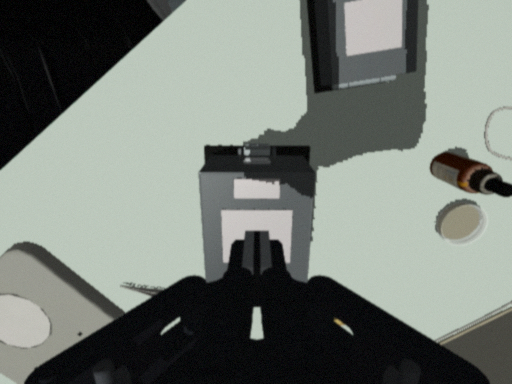

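The lid top is flat at 84 mm (slope about 0.002 rad), with the catch over the keeper at (257,153). The dropper bottle and petri dish are undisturbed, and the robot is clear of everything.

```bash
python3 -c "
from station import arm
print(arm.close_job())"
```

```text
the job is handed in; nothing more can be done
None
```

The job is handed in (no verdict came back): the vial measured seated and centred in the well before the lid closed, the catch clicked with a peak reading of about 17 N, the lid lies flat at 84 mm and stayed down once released, and the dropper bottle and petri dish look undisturbed.

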